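# Push the stencil scraper home into its storage dock

### The arm

A 7-joint arm with a two-finger parallel gripper is mounted at the origin on the work surface. World frame = base frame: x ahead of the robot, y to its left, z up, the work surface at z = 0. Lengths are in m, angles in degrees, forces in N, time in s.
With the tool pointing down it reaches from about 0.4 to 0.875 m from the base axis. Payload 19.3 kg.
Tool frame: the origin (TCP) lies on the centre line of the jaws, within the pads' length; the fingertips stand 17 mm ahead of it and the grasp point (between the pads) lies 2 mm behind it; z points along the fingers, y is the direction in which the jaws open and shut (so a half turn about z gives the same grasp; the last joint's range is limited). The gripper opens to 85 mm and grips with 20 to 120 N. Pads are 22 mm wide; open, the fingers measure 114 mm over their backs; the gripper's body (76 mm by 85 mm) begins 54 mm behind the grasp point. The pads swing forward as they close: fully open they stand 13 mm farther back than shut.
Start: joints at [64.618, 29.874, -2.08, 91.645, 1.215, 58.505, -6.463], TCP at [0.228, -0.582, 0.248] pointing down, gripper open.
Joint ranges: [-166.77, 166.77], [-17.47, 122.26], [-85.68, 81.53], [9.62, 139.38], [-72.42, 252.41], [9.2, 110.78], [-144.41, 144.41]. Speed limits (degrees/s): [108.29, 108.29, 136.94, 136.94, 172.46, 172.46, 172.46].

### API

Orientations are given as [roll, pitch, yaw] about the fixed x, y, z axes, in that order (R = Rz(yaw) Ry(pitch) Rx(roll)).
In Python, from workcell import arm gives the robot as it stands.
- The arm moves only by the tool send_rows, never from a script. Its argument "deltas" is a list of rows, each a list of 7 numbers: the shift along the tool's x, y, z in m, then the turn, a rotation vector about the tool's x, y, z in degrees, then the gripper's target within -1 to 1 (fully open at 1, half-way at 0, shut at -1). In form: [[tx, ty, tz, rx, ry, rz, jaw], ...]. A call has 1 to 5 rows; each row is the pose to reach, as a shift and turn from the pose commanded when the call began, along the tool's axes at that moment; what a row does not reach only later rows make up. A row lasts 1/12 s, in which the tool goes at most 41.7 mm and 7.16 degrees, less where a joint would pass 70% of its speed; a pose out of reach is approached as far as the arm can. A call with a gripper value outside its range is refused whole. The fingers move at their own pace and stop on an object; "squeeze" is the grip in N (left out, the last holds). Time passes only in rows, so rows that repeat a pose let the fingers close. It gives the time, the measured TCP pose, the force and the opening at its end, in the units of the state.
- arm.sense(): the state, without advancing time (a new reading comes with each control period).
- arm.snapshot(name): name is "scene" or "top" or "wrist"; returns the picture (420x560x3 uint8, red, green, blue); there is no depth.
- arm.camera_params(name): a dict with "fov_y" (degrees; the focal length in pixels is half the picture's height over the tangent of half this angle, whatever the lens; pixels are square), "cx", "cy" (the principal point, pixels), "rvec" (rotation vector, rad) and "tvec" (3), from world to camera coordinates, as OpenCV has them. Camera axes: x right, y down, z forward; pixel columns grow to the right and rows downward; lengths in m; the calibration is good to about 2 mm. A picture is of the moment at which its call begins: read the wrist's pose just before it. camera_params takes no time and is no camera call; for the wrist camera it gives the pose at the moment of the call.
- arm.job_done(): hands the job in, once; it reports no verdict.
Trained networks look in the newest picture that a camera, given by its name, has taken for a name from the list of things; names that differ only in an ending like _2 or _b are one class to them, and where a whole thing is asked for, a point or a joint stands for the part that bears it (a point fixed in the world has none). Each returns a list of dicts, best first, with "score" (0 to 1); they miss things now and then, are a little off and sometimes report something else, mostly with a low value. They report only what shows in the picture. A call takes as long as a camera call. They do not tell look-alikes from the thing itself.
- arm.recognise(camera, thing): "position" ([x, y, z] in m, in world coordinates, good to about 4 mm: the middle of the surface that is visible of it).
- arm.spot_point(camera, thing): "position" ([x, y, z] in m, in world coordinates, good to about 4 mm: a listed point, or the origin of a listed thing).
The state is a dict: "time_s": time; "joint_pos": joint angles; "qvel": joint speeds; "tau": joint torques, N m; "tcp_pos": TCP position; "tcp_rot": TCP orientation; "contact_force": force on the tool from outside, world axes, zero at the start; "torque": the same for the moment, N m; "width": finger opening in m.
Only numpy, scipy, OpenCV 4.12 (cv2) and the standard library are available. Lean on these libraries where they do the work, as an engineer would, in place of code of your own. Each camera call takes 0.05 s, during which the arm holds its last target.

### The job

Put the wide steel scraper away: slide it along the bench, edge first, into the slot of the grey dock, past the sprung roller, and press it fully home against the end stop with about 10 N, then leave it there. The dock is not fastened, so push gently enough that it hardly shifts (a few millimetres at most), and leave the jar, tote and carton where they are.

Things in the scene. Friction and masses are not known exactly. Their poses are not given: they have to be found in the camera images.
- scraper: Flat steel scraper with a green handle strip, lying loose on the bench; 0.25 to 0.47 kg. 120 mm long (x), 110 mm wide (y), plate 8 mm thick: too wide to grasp. Origin: centre of the underside; +x points to the working edge that enters the dock, z up. Push it on its flat back or its flat sides (120 mm long, 8 mm high). Dry friction only: it stops when the push stops.
- scraper_edge (a point): Middle of the scraper's front working edge (x = 60 mm, z = 4 mm in the scraper's frame). Both front corners are chamfered 5 mm. A groove 22 mm wide and 4 mm deep crosses the top from 14 to 36 mm behind this edge.
- scraper_back (a point): Middle of the scraper's vertical flat back face (x = -60 mm, z = 9 mm in the scraper's frame), 110 mm wide. The green handle is a full-width wedge: 18 mm high at this face, level for 8 mm, then sloping down to the plate's top 38 mm ahead of the face. It stays outside the dock.
- dock: Grey dock standing loose on the bench, 3.5 kg, held by friction only: pushes above some 16 to 24 N slide it. Origin: middle of the slot's mouth at bench level; +x points into the slot, away from the robot, z up. Two straight rails 16 mm wide and high, 113 mm apart inside (1.5 mm clearance each side), from x = 0 to 95 mm. No floor: the scraper slides on the bench.
- dock_mouth (a point): Middle of the slot's mouth, 4 mm above the bench (dock x = 0). Lips on the rails reach 8 mm inward, their underside 10.5 mm and top 16 mm above the bench, so the scraper enters only flat, through the mouth. The mouth has square, unflared corners; 1.5 mm off to a side is free, and the scraper's chamfers guide about 5 mm more.
- dock_stop (a point): Middle of the end stop's face: dock x = 81 mm, 4 mm above the bench; the stop is 20 mm high. Home is scraper_edge 0 to 3 mm short of this face. A dark bridge crosses over the slot at dock x = 43 to 67 mm, its top 57 mm above the bench (the roller's stem rises to about 70 mm).
- plunger (a joint): Height (m) of the spring-loaded yellow roller, 28 mm diameter, under the dock's bridge at dock x = 55 mm. 0: down, hanging 5 mm above the bench (slot empty, or scraper home with the roller in its groove). About 0.003 while the plate's full thickness is under it. The entering edge lifts it from 46 mm depth on, which takes some 5 to 9 N.
- jar: White jar, 72 mm diameter, 75 mm high, bystander beside the dock. Origin: centre of the underside.
- tote: Open black tote 140 x 100 x 60 mm, bystander beside the dock. Origin: centre of the underside.
- carton: Closed cardboard carton 60 x 120 x 60 mm, bystander beyond the dock. Origin: centre of the underside.
There are look-alikes about, which are no part of the job. Several things have the shape of the scraper; the one meant has the colours described above. Leave any pink look-alike of the dock alone.

How it is judged (in metres and radians):
On the way, in this order (a step that is already met when the one before it is completed fails the run):
1. the scraper's edge is in the slot, past the mouth by more than 25 mm, flat and between the rails (x of scraper_edge in the frame of dock between 0.025 and 0.07 m and y of scraper_edge in the frame of dock between -0.005 and 0.005 m and angle between the x axis of scraper and the x axis of dock, either way round below 0.12 rad and z of scraper_edge in the frame of dock below 0.009 m), for 0.1 s.
2. the scraper is pressed home: edge more than 75.5 mm past the mouth and more than 4.5 N between scraper and dock (x of scraper_edge in the frame of dock above 0.0755 m and contact force between scraper and dock above 4.5 N), for 0.05 s.
At the end, for the whole second after the job is handed in: Scraper flat in the dock, edge at least 75.5 mm past the mouth, within 4 mm and 0.06 rad of the slot's centre line, roller down in its groove (plunger below 1.5 mm), all at rest; dock flat and within 6 mm of its start; jar, tote, carton within 20 mm of theirs (x of scraper_edge in the frame of dock between 0.0755 and 0.085 m and y of scraper_edge in the frame of dock between -0.004 and 0.004 m and z of scraper_edge in the frame of dock below 0.008 m and angle between the x axis of scraper and the x axis of dock, either way round below 0.06 rad and value of joint plunger below 0.0015 m and distance of dock from where it was at the start of the episode below 0.006 m and angle between dock's own z axis and vertical below 0.03 rad and linear speed of each of scraper, dock below 0.01 m/s and distance of each of jar, tote, carton from where it was at the start of the episode below 0.02 m); the robot touches nothing.
It fails at once if the dock is shoved more than 6 mm from where it stood (distance of dock from where it was at the start of the episode above 0.006 m).
It fails at once if the jar, tote or carton is moved more than 20 mm (distance of any of jar, tote, carton from where it was at the start of the episode above 0.02 m).
It also fails if it takes over 72 s, if anything falls off the work surface, if the arm or the gripper's body presses on something with over 40 N, if the wrist force passes 120 N, or if a joint passes its speed limit or range.

## Working session

There is one attempt and no reset: what is moved stays moved. The work goes in short steps, Python scripts to look and compute and a tool call to move; the robot and the scene stay as the last step left them, time stands still between calls to the robot, and variables do not carry over. Pictures are saved under pics/ and viewed, and the job is handed in when it is done.

Besides the shell and the picture viewer there is one more tool, called as a command line: name --pt "numbers of a row" for each row, then --argument value for the rest. send_rows: Moves the arm, as the interface text tells. Its arguments: {"type":"object","properties":{"deltas":{"type":"array","items":{"type":"array","items":{"type":"number"}}},"squeeze":{"type":"number"}},"required":["deltas"]}

```bash
ls; mkdir -p pics; cat > h.py <<'E'
import numpy as np, cv2
from workcell import arm
def snap(n,f):
    im=arm.snapshot(n); cv2.imwrite('pics/'+f,im[:,:,::-1]); return im
def K(p):
    f=210/np.tan(np.radians(p['fov_y'])/2); return np.array([[f,0,p['cx']],[0,f,p['cy']],[0,0,1.]])
def ray(p,uv,z):
    R=cv2.Rodrigues(np.array(p['rvec'],float))[0]; t=np.array(p['tvec'],float)
    c=-R.T@t; d=R.T@np.linalg.inv(K(p))@np.array([uv[0],uv[1],1.])
    return c+d*(z-c[2])/d[2]
def proj(p,X):
    return cv2.projectPoints(np.array(X,float).reshape(-1,1,3),np.array(p['rvec'],float),np.array(p['tvec'],float),K(p),None)[0][:,0]
E
python3 - <<'E'
from h import *
s=arm.sense();print(s)
for n in('scene','top'):
    snap(n,n+'0.png'); p=arm.camera_params(n);print(n,p)
    for t in ('scraper','dock'):
        print(t,[(np.round(d['position'],3),round(d['score'],2)) for d in arm.recognise(n,t)])
    for t in ('scraper_edge','scraper_back','dock_mouth','dock_stop','jar','tote','carton'):
        r=arm.spot_point(n,t); print(t,[(np.round(d['position'],3),round(d['score'],2),np.round(proj(p,[d['position']])[0])) for d in r])
E
```

```text
pics
{'time_s': 0.0, 'joint_pos': array([64.61808182, 29.90745019, -2.08107079, 91.67298283,  1.21292053,
       58.50469407, -6.46445887]), 'qvel': array([-0.04434147, -0.02448405,  0.03131427, -0.04988773,  0.06184568,
        0.00033764,  0.16340739]), 'tau': array([-2.14952292e-03, -9.27112770e+01,  1.97811820e+00, -3.69939387e+01,
        1.74485764e-02,  8.00317910e-03,  1.69636473e-05]), 'tcp_pos': array([ 0.2274967 , -0.58178942,  0.24774933]), 'tcp_rot': array([-1.79936936e+02,  3.18670215e-03,  2.13564704e+01]), 'contact_force': array([ 0.37105779,  0.03622315, -0.00349424]), 'torque': array([ 0.00228701, -0.02711574, -0.04072675]), 'width': 0.08577013476910517}
scene {'fov_y': 48.95699296437942, 'cx': 276.35691381292247, 'cy': 208.3065210667006, 'rvec': array([ 1.98210186,  1.60757009, -0.5961407 ]), 'tvec': array([-0.14693506, -0.40121044,  1.48907288])}
scraper [(array([ 0.432, -0.286,  0.006]), 0.81), (array([ 0.485, -0.052,  0.006]), 0.66), (array([ 0.649, -0.252,  0.068]), 0.33)]
dock [(array([0.447, 0.243, 0.019]), 0.75), (array([ 0.666, -0.075,  0.022]), 0.64), (arr
[... 968 characters left out ...]
y([0.428, 0.246, 0.02 ]), 0.79), (array([ 0.65 , -0.069,  0.019]), 0.71)]
scraper_edge [(array([ 0.541, -0.048,  0.   ]), 0.77, array([301., 226.])), (array([ 0.475, -0.326,  0.006]), 0.56, array([434., 256.]))]
scraper_back [(array([ 0.377, -0.257,  0.008]), 0.86, array([405., 304.])), (array([ 0.418, -0.06 ,  0.014]), 0.78, array([309., 286.]))]
dock_mouth []
dock_stop [(array([0.442, 0.264, 0.007]), 0.66, array([152., 275.])), (array([ 0.678, -0.076,  0.004]), 0.58, array([313., 163.]))]
jar [(array([ 0.626, -0.256,  0.004]), 0.97, array([397., 186.]))]
tote [(array([ 0.697,  0.121, -0.001]), 0.57, array([223., 156.]))]
carton [(array([ 0.749, -0.12 ,  0.   ]), 0.89, array([332., 133.]))]
```

View pics/scene0.png

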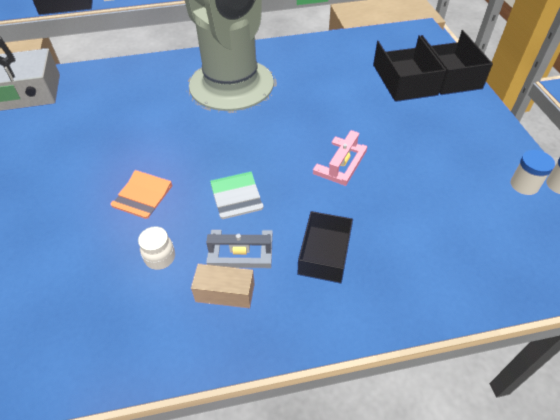

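View pics/top0.png

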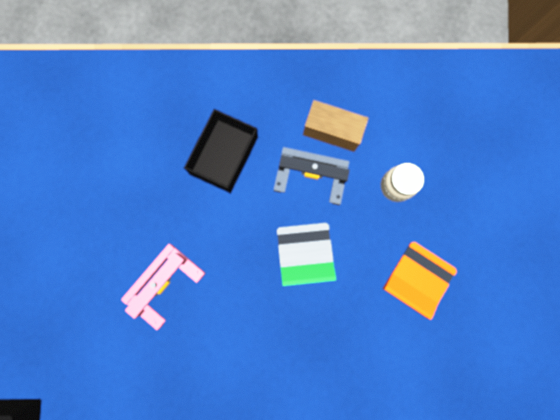

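```bash
python3 - <<'E'
import cv2
im=cv2.imread('pics/top0.png')[100:310,220:450]
cv2.imwrite('pics/top0c.png',cv2.resize(im,None,fx=2.6,fy=2.6,interpolation=cv2.INTER_CUBIC))
E
```

```text
(no output)
```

View pics/top0c.png

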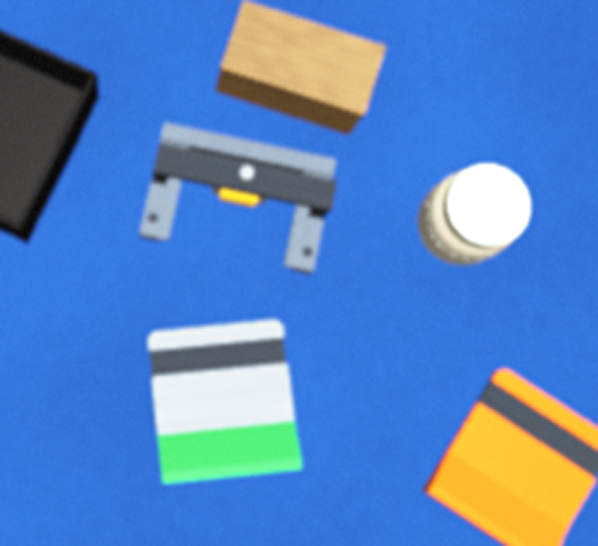

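The candidates for the scraper are the green and steel one at top px (306,254) and an orange look-alike at (421,280). For the dock there is the grey one at (312,175) and a pink one at (160,290). By the description, I choose the green/steel scraper and the grey dock. The crop confirms green handle, grey plate and dark groove. Next I'll fit their poses.

```bash
cat >> h.py <<'E'
from scipy.optimize import least_squares
from scipy.spatial.transform import Rotation as Rn
def fit(p,obj,px,x0=(0.5,0,0)):
    obj=np.array(obj,float);px=np.array(px,float)
    def w(q):
        c,s=np.cos(q[2]),np.sin(q[2]); X=obj.copy()
        X[:,0]=q[0]+c*obj[:,0]-s*obj[:,1]; X[:,1]=q[1]+s*obj[:,0]+c*obj[:,1]; return X
    r=least_squares(lambda q:(proj(p,w(q))-px).ravel(),x0); 
    return r.x[:2],np.degrees(r.x[2]),np.round(r.fun.reshape(-1,2),1)
def go(pos,yaw,base=None):
    s=arm.sense(); P=np.array(s['tcp_pos']) if base is None else np.array(base[0]); rp=s['tcp_rot'] if base is None else base[1]
    R=Rn.from_euler('xyz',rp,degrees=True); T=Rn.from_euler('xyz',[180,0,yaw],degrees=True)
    print('delta',np.round(R.inv().apply(np.array(pos)-P),4),np.round((R.inv()*T).as_rotvec(degrees=True),2))
E
python3 - <<'E'
from h import *
p=arm.camera_params('top')
c=lambda u,v:(220+u/2.6,100+v/2.6)
# scraper: back corners at z18, origin centre
o=[(-.06,.055,.018),(-.06,-.055,.018),(.06,.05,.008),(.06,-.05,.008),(.024,.055,.008),(.024,-.055,.008)]
px=[c(163,484),c(302,469),c(152,329),c(280,319),c(155,375),c(286,362)]
print('scr',fit(p,o,px))
# dock rails front corners z16 : left rail inner y .0565-.008 lip ; outer .0725
o=[(0,.0725,.016),(0,.0485,.016),(0,-.0485,.016),(0,-.0725,.016)]
px=[c(139,235),c(165,241),c(285,265),c(314,272)]
print('dock',fit(p,o,px))
E
```

```text
scr (array([ 0.48328559, -0.05566991]), np.float64(4.656665756872972), array([[ 0.1, -0.9],
       [-0. , -0.3],
       [ 1.1,  0.6],
       [-1.2,  0.2],
       [-0.8,  0.2],
       [ 0.8,  0.3]]))
dock (array([ 0.60087776, -0.05926122]), np.float64(-12.469243197788941), array([[-0.2,  0. ],
       [ 0.9,  0. ],
       [-0.4,  0.1],
       [-0.4, -0.2]]))
```

```bash
python3 - <<'E'
from h import *
go([.46,-.10,.28],5)
E
```

```text
delta [ 0.392  -0.3643 -0.0317] [-0.    0.   16.36]
```

send_rows --pt "0.392 -0.364 -0.03 0 0 16.4 -1" --pt "0.392 -0.364 -0.03 0 0 16.4 -1" --pt "0.392 -0.364 -0.03 0 0 16.4 -1" --pt "0.392 -0.364 -0.03 0 0 16.4 -1" --pt "0.392 -0.364 -0.03 0 0 16.4 -1"

```text
time_s: 1.42
tcp_pos: [0.3185, -0.3929, 0.2602]
tcp_rot: [180.0, -0.0, 4.9]
contact_force: [1.2, -0.7, -0.1]
width: 0.0253
```

```bash
python3 - <<'E'
from h import *
go([.46,-.10,.28],5)
E
```

```text
delta [ 0.1662 -0.2796 -0.0199] [ 0.02 -0.01 -0.06]
```

send_rows --pt "0.166 -0.28 -0.02 0 0 0 -1" --pt "0.166 -0.28 -0.02 0 0 0 -1" --pt "0.166 -0.28 -0.02 0 0 0 -1" --pt "0.166 -0.28 -0.02 0 0 0 -1" --pt "0.166 -0.28 -0.02 0 0 0 -1"

```text
time_s: 1.83
tcp_pos: [0.4087, -0.2055, 0.2732]
tcp_rot: [180.0, -0.0, 5.0]
contact_force: [0.3, -0.8, 0.0]
width: -0.0003
```

```bash
python3 - <<'E'
from h import *
go([.46,-.10,.28],5)
E
```

```text
delta [ 0.0602 -0.1007 -0.0068] [ 0.03 -0.03 -0.05]
```

send_rows --pt "0.06 -0.1 -0.007 0 0 0 -1" --pt "0.06 -0.1 -0.007 0 0 0 -1" --pt "0.06 -0.1 -0.007 0 0 0 -1" --pt "0.06 -0.1 -0.007 0 0 0 -1" --pt "0.06 -0.1 -0.007 0 0 0 -1"

```text
time_s: 2.25
tcp_pos: [0.46, -0.1009, 0.2798]
tcp_rot: [-180.0, -0.0, 5.2]
contact_force: [0.0, -1.0, 0.2]
width: 0.0001
```

```bash
python3 - <<'E'
from h import *
s=arm.sense();print(s['tcp_pos'],s['tcp_rot'])
p=arm.camera_params('wrist');np.save('w1.npy',p,allow_pickle=True)
snap('wrist','w1.png');print(p)
for q in ([.483,-.056,.008],[.601,-.059,.016],s['tcp_pos'],s['tcp_pos']-np.array([0,0,.017])):print(proj(p,[q]))
E
```

```text
[ 0.45995115 -0.10092568  0.27984429] [-1.79985883e+02 -2.16550494e-02  5.15147434e+00]
{'fov_y': 58.017879500205645, 'cx': 286.2835042491634, 'cy': 219.61568102536125, 'rvec': array([-2.15967371,  1.97216856,  0.27389422]), 'tvec': array([-0.1428509 ,  0.38800832,  0.53062995])}
[[244.56286262 154.40350803]]
[[254.54357287  28.54061829]]
[[284.82176548 308.22579088]]
[[284.95827112 287.57845589]]
```

View pics/w1.png

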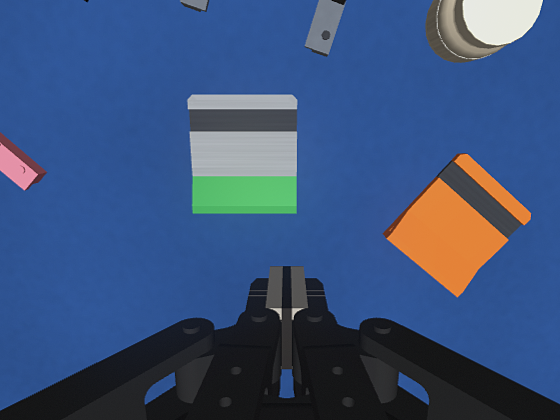

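```bash
python3 - <<'E'
from h import *
p=np.load('w1.npy',allow_pickle=True).item()
R=cv2.Rodrigues(p['rvec'])[0];print('cam',-R.T@p['tvec'])
o=[(-.06,.055,.018),(-.06,-.055,.018),(.06,.05,.008),(.06,-.05,.008),(.046,.055,.008),(.046,-.055,.008),(.024,.055,.008),(.024,-.055,.008)]
px=[(192.5,213),(297,213.3),(193,95),(292.5,95),(188.5,109.5),(297,109.5),(190,131.5),(297,131.5)]
print('scr',fit(p,o,px))
im=cv2.imread('pics/w1.png')
a=cv2.resize(im[80:230,170:320],None,fx=4,fy=4,interpolation=cv2.INTER_CUBIC);cv2.imwrite('pics/w1a.png',a)
b=cv2.resize(im[0:70,170:370],None,fx=4,fy=4,interpolation=cv2.INTER_CUBIC);cv2.imwrite('pics/w1b.png',b)
E
```

```text
cam [ 0.52890817 -0.09513589  0.40463599]
scr (array([ 0.48195186, -0.05570583]), np.float64(5.105436403315168), array([[ 0.3,  0.6],
       [-0.1,  0.5],
       [-0.8, -0.5],
       [ 0.2, -0.3],
       [-0.3, -0.3],
       [ 0.6, -0.1],
       [-0.3,  0.1],
       [ 0.4,  0.3]]))
```

View pics/w1a.png

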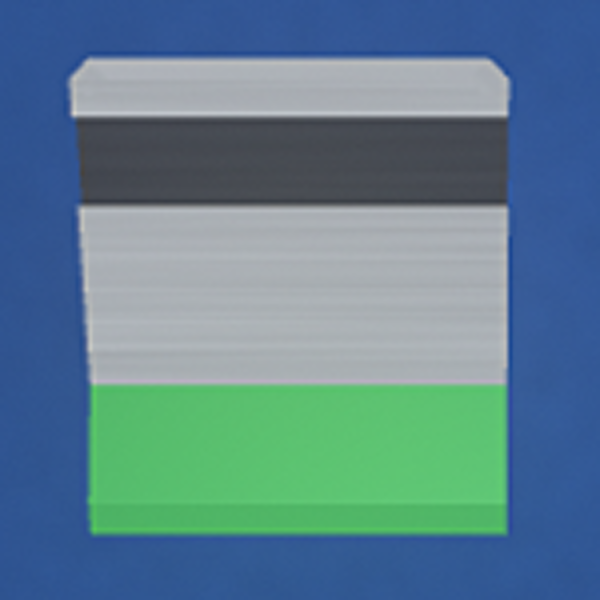

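View pics/w1b.png

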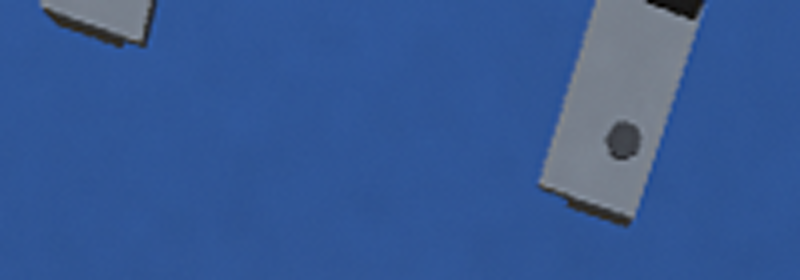

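```bash
python3 - <<'E'
from h import *
p=np.load('w1.npy',allow_pickle=True).item()
o=[(0,.0725,.016),(0,.0485,.016),(0,-.0485,.016),(0,-.0725,.016)]
print(fit(p,o,[(180.7,2),(205.7,10.3),(305.2,46),(328,54.3)]))
E
```

```text
(array([ 0.60113845, -0.06020767]), np.float64(-12.836217159824047), array([[-0.6, -0.4],
       [-0.2,  0.3],
       [-0.1,  0. ],
       [ 1. ,  0.2]]))
```

```bash
python3 - <<'E'
from h import *
go([.449,-.148,.045],5.1)
E
```

```text
delta [-0.0143  0.0445  0.2347] [ 0.01  0.   -0.08]
```

send_rows --pt "-0.015 0.046 0.03 0 0 0 -1" --pt "-0.015 0.046 0.07 0 0 0 -1" --pt "-0.015 0.046 0.11 0 0 0 -1" --pt "-0.015 0.046 0.15 0 0 0 -1" --pt "-0.015 0.046 0.19 0 0 0 -1"

```text
time_s: 2.72
tcp_pos: [0.4475, -0.1514, 0.0912]
tcp_rot: [180.0, -0.0, 4.8]
contact_force: [1.3, -0.7, -0.5]
width: -0.0001
```

send_rows --pt "0 0 0.03 0 0 0 -1" --pt "0 0 0.05 0 0 0 -1" --pt "0 0 0.062 0 0 0 -1" --pt "0 0 0.066 0 0 0 -1" --pt "0 0 0.066 0 0 0 -1"

```text
time_s: 3.13
tcp_pos: [0.4476, -0.1505, 0.026]
tcp_rot: [-180.0, 0.1, 4.9]
contact_force: [-0.2, 0.3, 1.0]
width: 0.0
```

```bash
python3 - <<'E'
from h import *
s=arm.sense();print(s['tcp_pos'],s['tcp_rot'],s['contact_force'])
p=arm.camera_params('wrist');np.save('w2.npy',p,allow_pickle=True)
snap('wrist','w2.png');print(proj(p,[[.460,-.1129,.008]]))
E
```

```text
[ 0.44759834 -0.15050438  0.02599054] [-1.79998271e+02  9.31493013e-02  4.88498058e+00] [-0.16655646  0.34389751  0.95583632]
[[194.25360349 250.91400835]]
```

View pics/w2.png

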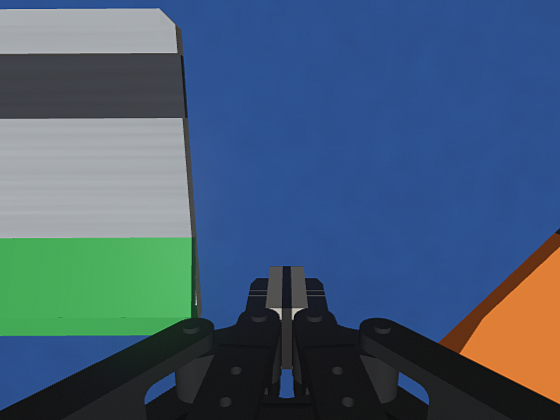

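send_rows --pt "0 0 0.003 0 0 0 -1" --pt "0 -0.005 0.006 0 0 0 -1" --pt "0 -0.012 0.006 0 0 0 -1" --pt "0 -0.018 0.006 0 0 0 -1" --pt "0 -0.022 0.006 0 0 0 -1"

```text
time_s: 3.6
tcp_pos: [0.4466, -0.1266, 0.0209]
tcp_rot: [-180.0, -0.0, 5.0]
contact_force: [-0.0, -0.3, -0.1]
width: 0.0002
```

send_rows --pt "0 -0.003 0 0 0 0 -1" --pt "0 -0.006 0 0 0 0 -1" --pt "0 -0.009 0 0 0 0 -1" --pt "0 -0.012 0 0 0 0 -1" --pt "0 -0.014 0 0 0 0 -1"

```text
time_s: 4.02
tcp_pos: [0.4452, -0.1136, 0.0206]
tcp_rot: [180.0, -0.0, 5.0]
contact_force: [-1.1, -2.0, 1.7]
width: 0.0001
```

```bash
python3 - <<'E'
from h import *
s=arm.sense();print(s['tcp_pos'],s['tcp_rot'],s['contact_force'])
p=arm.camera_params('wrist');np.save('w3.npy',p,allow_pickle=True)
snap('wrist','w3.png')
E
```

```text
[ 0.44524067 -0.11362984  0.0206494 ] [ 1.79995394e+02 -3.43177537e-05  4.95309878e+00] [-1.07284051 -1.99747305  1.68316869]
```

View pics/w3.png

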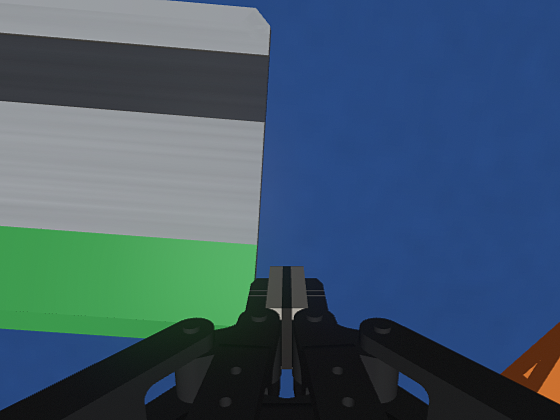

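send_rows --pt "0 -0.003 0 0 0 0 -1" --pt "0 -0.006 0 0 0 0 -1" --pt "0 -0.009 0 0 0 0 -1" --pt "0 -0.012 0 0 0 0 -1" --pt "0 -0.014 0 0 0 0 -1"

```text
time_s: 4.48
tcp_pos: [0.444, -0.0994, 0.0206]
tcp_rot: [-180.0, 0.0, 5.0]
contact_force: [-0.6, -2.3, 1.2]
width: -0.0001
```

```bash
python3 - <<'E'
from h import *
snap('top','t2.png')
im=cv2.imread('pics/t2.png')[100:310,220:450]
cv2.imwrite('pics/t2c.png',cv2.resize(im,None,fx=2.6,fy=2.6,interpolation=cv2.INTER_CUBIC))
snap('wrist','w4.png');np.save('w4.npy',arm.camera_params('wrist'),allow_pickle=True)
E
```

```text
(no output)
```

View pics/t2c.png

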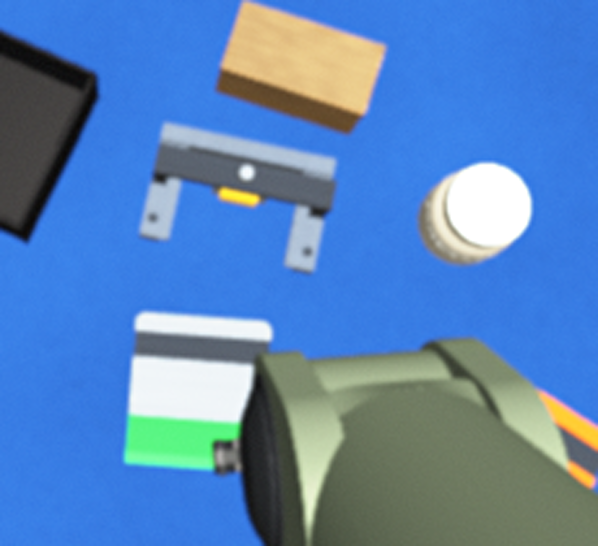

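View pics/w4.png

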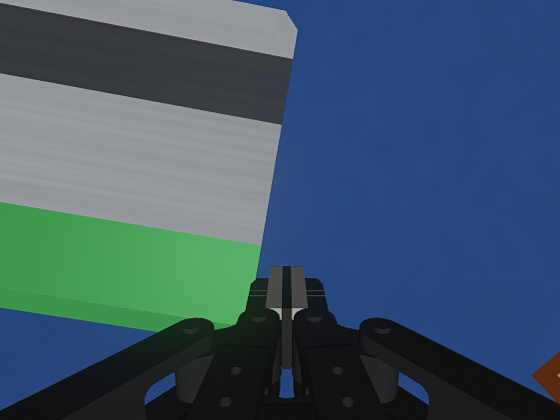

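```bash
python3 - <<'E'
from h import *
p=arm.camera_params('top')
c=lambda u,v:(220+u/2.6,100+v/2.6)
o=[(-.06,.055,.018),(.06,.05,.008),(.06,-.05,.008),(.024,.055,.008),(.046,.055,.008)]
px=[c(124.5,463),c(138,313),c(265,320),c(133,357),c(135,332)]
x,a,r=fit(p,o,px);print(x,a,r)
def indock(x,a,D=np.array([.6011,-.0600]),d=-12.7):
    e=x+.06*np.array([np.cos(np.radians(a)),np.sin(np.radians(a))])-D
    t=np.radians(d);print('edge in dock',np.array([[np.cos(t),np.sin(t)],[-np.sin(t),np.cos(t)]])@e,'rel',a-d)
indock(x,a)
p=np.load('w4.npy',allow_pickle=True).item()
x,a,r=fit(p,[(.06,-.05,.008),(.055,-.055,.008),(.046,-.055,.008),(.024,-.055,.008)],[(287,11),(297.5,29),(293,59),(281,125)],(.48,-.04,-.05));print(x,a,r);indock(x,a)
E
```

```text
[ 0.48975742 -0.0353993 ] -3.9786260769160315 [[ 0.4  0. ]
 [ 1.1  0.2]
 [-0.7  0.3]
 [-0.4  0.1]
 [-0.5 -0.7]]
edge in dock [-0.05472066  0.00861836] rel 8.721373923083968
[ 0.49022322 -0.03516532] -5.794899977938119 [[-0.8 -0.8]
 [ 0.8  1. ]
 [ 0.  -0.2]
 [-0.  -0. ]]
edge in dock [-0.05405914  0.00706476] rel 6.90510002206188
```

```bash
python3 - <<'E'
from h import *
s=arm.sense();b=s['tcp_pos'];print(b,s['joint_pos'])
go([.444,-.125,.09],5)
go([.405,-.016,.09],-12.7)
E
```

```text
[ 0.44409234 -0.0993429   0.02056799] [  8.58164675  38.47909382  -4.46828357 124.54927883   9.35096543
  17.27581228 -88.85741282]
delta [-0.0023  0.0255 -0.0694] [-0.01  0.   -0.  ]
delta [-0.0317 -0.0864 -0.0694] [-1.00e-02  0.00e+00  1.77e+01]
```

send_rows --pt "-0.003 0.02 -0.005 0 0 0 -1" --pt "-0.003 0.025 -0.04 0 0 0 -1" --pt "-0.003 0.025 -0.075 0 0 0 0.6" --pt "-0.015 0.0 -0.075 0 0 5 0.6" --pt "-0.03 -0.03 -0.075 0 0 10 0.6"

```text
time_s: 5.0
tcp_pos: [0.4129, -0.0738, 0.0971]
tcp_rot: [-180.0, -0.3, -5.5]
contact_force: [1.1, 1.6, -1.4]
width: 0.0356
```

```bash
python3 - <<'E'
from h import *
go([.405,-.016,.09],-12.7)
E
```

```text
delta [-0.0135 -0.0568  0.0071] [-0.03 -0.27  7.2 ]
```

send_rows --pt "-0.007 -0.03 0.002 0 0 4 0.6" --pt "-0.0135 -0.057 0.004 0 0 7 0.6" --pt "-0.0135 -0.057 0.004 0 0 7.2 0.6" --pt "-0.0135 -0.057 0.02 0 0 7.2 0.6" --pt "-0.0135 -0.057 0.04 0 0 7.2 0.6"

```text
time_s: 5.42
tcp_pos: [0.4042, -0.0139, 0.0561]
tcp_rot: [-179.9, -0.2, -12.1]
contact_force: [0.9, -0.0, 0.4]
width: 0.068
```

```bash
python3 - <<'E'
from h import *
go([.405,-.016,.03],-12.7)
s=arm.sense();print(s['tcp_pos'],s['width'],s['joint_pos'])
snap('wrist','w5.png');np.save('w5.npy',arm.camera_params('wrist'),allow_pickle=True)
E
```

```text
delta [0.0012 0.0019 0.0261] [-0.06 -0.17  0.57]
[ 0.40418397 -0.01390721  0.05609072] 0.06798068515940807 [  -5.21476875   31.79323114   -1.54779614  131.57658771    2.85731952
   16.48260088 -111.39453907]
```

View pics/w5.png

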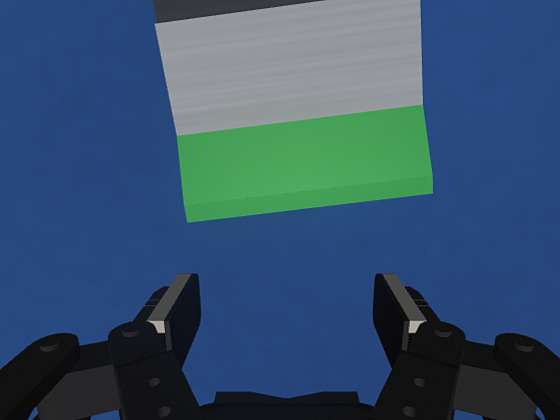

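```bash
cat >> h.py <<'E'
def indock(x,a,D=np.array([.6011,-.0600]),d=-12.7):
    e=x+.06*np.array([np.cos(np.radians(a)),np.sin(np.radians(a))])-D
    t=np.radians(d);print('edge in dock',np.array([[np.cos(t),np.sin(t)],[-np.sin(t),np.cos(t)]])@e,'rel',a-d)
def tdock(P,D=np.array([.6011,-.0600]),d=-12.7):
    t=np.radians(d);return np.array([[np.cos(t),np.sin(t)],[-np.sin(t),np.cos(t)]])@(np.array(P)[:2]-D)
E
python3 - <<'E'
from h import *
p=np.load('w5.npy',allow_pickle=True).item()
x,a,r=fit(p,[(-.06,.055,.018),(-.06,-.055,.018),(-.022,.055,.008),(-.022,-.055,.008),(.024,.055,.008)],[(187,222),(433.5,193),(177,136),(423,105),(156,22)],(.48,-.04,-.05));print(x,a,r);indock(x,a)
print(tdock(arm.sense()['tcp_pos']))
go([.405,-.016,.016],-12.7)
E
```

```text
[ 0.48775896 -0.03617477] -5.31117185670959 [[-1.6  2.6]
 [ 3.6  2.6]
 [-2.3 -0.5]
 [ 4.3 -0.6]
 [-3.9 -2. ]]
edge in dock [-0.05630421  0.00604087] rel 7.388828143290409
[-0.20367347  0.00111021]
delta [0.0027 0.0013 0.0368] [0.   0.07 0.56]
```

send_rows --pt "0.003 0.001 0.02 0 0 0.6 0.6" --pt "0.003 0.001 0.03 0 0 0.6 0.6" --pt "0.003 0.001 0.036 0 0 0.6 0.6" --pt "0.003 0.001 0.036 0 0 0.6 0.6"

```text
time_s: 5.8
tcp_pos: [0.4054, -0.0163, 0.019]
tcp_rot: [180.0, 0.1, -12.8]
contact_force: [-0.2, 0.7, -0.5]
width: 0.068
```

```bash
python3 - <<'E'
from h import *
s=arm.sense();print(s['tcp_pos'],s['width'],s['contact_force'])
snap('scene','s6.png')
im=cv2.imread('pics/s6.png')[90:300,120:400]
cv2.imwrite('pics/s6c.png',cv2.resize(im,None,fx=2.8,fy=2.8,interpolation=cv2.INTER_CUBIC))
E
```

```text
[ 0.40538    -0.01630008  0.01896833] 0.06803865511264687 [-0.18179686  0.6565837  -0.48114105]
```

View pics/s6c.png

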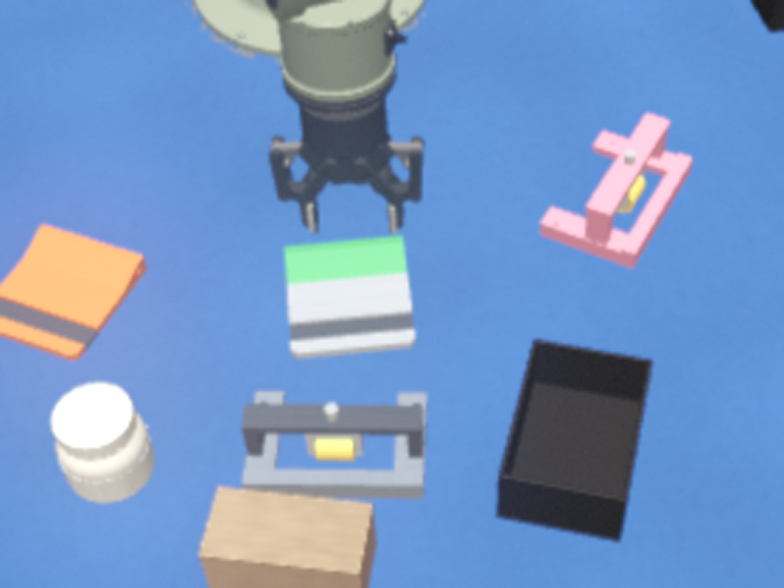

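send_rows --pt "0.001 0 0.002 0 0 0 0.6" --pt "0.004 0 0.004 0 0 0 0.6" --pt "0.008 0 0.004 0 0 0 0.6" --pt "0.012 0 0.004 0 0 0 0.6" --pt "0.016 0 0.004 0 0 0 0.6"

```text
time_s: 6.27
tcp_pos: [0.422, -0.0198, 0.0158]
tcp_rot: [-180.0, -0.0, -12.8]
contact_force: [-1.2, 1.4, 1.2]
width: 0.0687
```

send_rows --pt "0.004 0 0 0 0 0 0.6" --pt "0.008 0 0 0 0 0 0.6" --pt "0.012 0 0 0 0 0 0.6" --pt "0.016 0 0 0 0 0 0.6" --pt "0.02 0 0 0 0 0 0.6"

```text
time_s: 6.68
tcp_pos: [0.4412, -0.0244, 0.0156]
tcp_rot: [180.0, 0.0, -12.9]
contact_force: [-2.2, 1.2, 2.4]
width: 0.0684
```

```bash
python3 - <<'E'
from h import *
s=arm.sense();print(s['tcp_pos'],s['width'],s['contact_force'],tdock(s['tcp_pos']))
snap('wrist','w7.png');np.save('w7.npy',arm.camera_params('wrist'),allow_pickle=True)
snap('top','t7.png')
im=cv2.imread('pics/t7.png')[100:310,220:450]
cv2.imwrite('pics/t7c.png',cv2.resize(im,None,fx=2.6,fy=2.6,interpolation=cv2.INTER_CUBIC))
E
```

```text
[ 0.44121516 -0.0243813   0.01559477] 0.06839096688992322 [-2.24734607  1.1876466   2.44834691] [-0.16380382 -0.00040281]
```

View pics/w7.png

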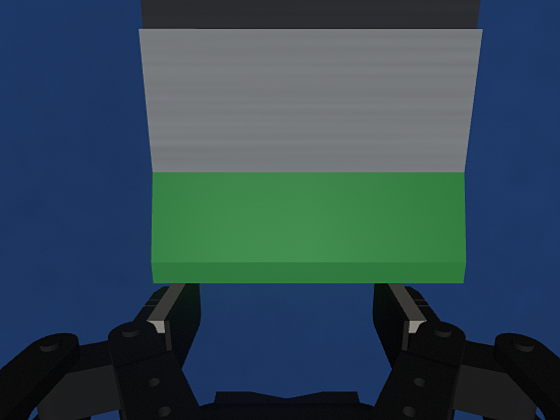

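View pics/t7c.png

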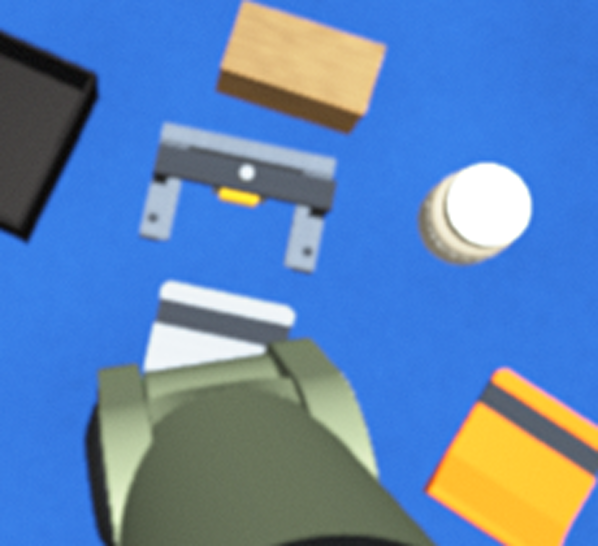

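```bash
python3 - <<'E'
from h import *
p=np.load('w7.npy',allow_pickle=True).item()
x,a,r=fit(p,[(-.06,.055,.018),(-.06,-.055,.018),(-.022,.055,.008),(-.022,-.055,.008),(.024,.055,.008),(.024,-.055,.008)],[(152,283),(464.5,283),(152,172),(465.5,172),(139,29),(483,29)],(.5,-.04,-.05));print(x,a,r);indock(x,a)
c=lambda u,v:(220+u/2.6,100+v/2.6)
p=arm.camera_params('top')
o=[(.06,.05,.008),(.06,-.05,.008),(.046,.055,.008),(.046,-.055,.008),(.024,.055,.008)]
x,a,r=fit(p,o,[c(168,281),c(291,306),c(160,301),c(294,324),c(155,322)]);print(x,a,r);indock(x,a)
o=[(0,.0725,.016),(0,.0485,.016),(0,-.0485,.016),(0,-.0725,.016)]
print(fit(p,o,[c(139,235),c(165,241),c(285,265),c(314,272)]))
E
```

```text
[ 0.50944756 -0.04843973] -12.839183429286095 [[ 0.7  0.8]
 [-0.3  0.9]
 [-0.1  0.3]
 [-0.3  0.3]
 [-1.  -0.9]
 [ 0.9 -0.7]]
edge in dock [-0.03195178 -0.00901775] rel -0.13918342928609562
[ 0.50958623 -0.05032146] -11.727133251977465 [[ 0.6  0.5]
 [-0.5 -0.1]
 [ 0.2 -1.2]
 [-0.4 -0.1]
 [ 0.1  0.8]]
edge in dock [-0.03141128 -0.00965847] rel 0.9728667480225344
(array([ 0.60087776, -0.05926122]), np.float64(-12.469243197788941), array([[-0.2,  0. ],
       [ 0.9,  0. ],
       [-0.4,  0.1],
       [-0.4, -0.2]]))
```

```bash
python3 - <<'E'
from h import *
go([.483,-.128,.08],-12.7)
E
```

```text
delta [ 0.0633  0.0918 -0.0644] [-0.01 -0.04 -0.16]
```

send_rows --pt "-0.012 0 0 0 0 0 0.6" --pt "-0.012 0 -0.04 0 0 0 0.6" --pt "-0.005 0.01 -0.065 0 0 0 -1" --pt "0.015 0.04 -0.065 0 0 0 -1" --pt "0.04 0.07 -0.065 0 0 0 -1"

```text
time_s: 7.2
tcp_pos: [0.4651, -0.1015, 0.0822]
tcp_rot: [-180.0, -0.1, -12.7]
contact_force: [1.4, 0.3, -0.6]
width: 0.0328
```

```bash
python3 - <<'E'
from h import *
go([.483,-.128,.08],-12.7)
E
```

```text
delta [0.0233 0.0219 0.0023] [-0.03 -0.14  0.04]
```

send_rows --pt "0.023 0.022 0.0 0 0 0 -1" --pt "0.023 0.022 0.01 0 0 0 -1" --pt "0.023 0.022 0.035 0 0 0 -1" --pt "0.023 0.022 0.055 0 0 0 -1" --pt "0.023 0.022 0.06 0 0 0 -1"

```text
time_s: 7.62
tcp_pos: [0.4807, -0.1278, 0.0182]
tcp_rot: [180.0, 0.2, -12.9]
contact_force: [-1.3, -0.1, -1.0]
width: 0.0001
```

```bash
python3 - <<'E'
from h import *
s=arm.sense();print(s['tcp_pos'],s['tcp_rot'],s['contact_force'],tdock(s['tcp_pos']))
snap('wrist','w8.png');np.save('w8.npy',arm.camera_params('wrist'),allow_pickle=True)
E
```

```text
[ 0.4807099  -0.12775599  0.01822396] [ 1.79996422e+02  1.66306486e-01 -1.28568014e+01] [-1.27200336 -0.09875136 -0.97146843] [-0.1025488  -0.09256562]
```

View pics/w8.png

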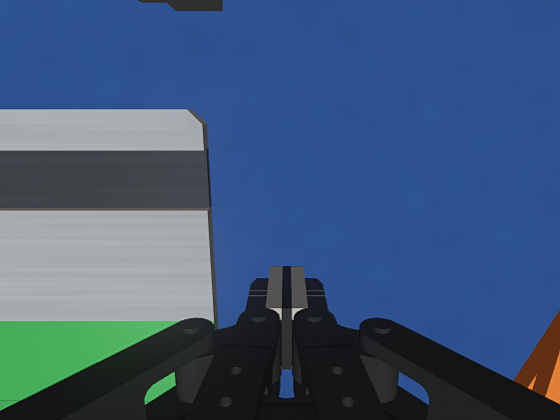

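send_rows --pt "0 -0.005 -0.001 0 0 0 -1" --pt "0 -0.01 -0.002 0 0 0 -1" --pt "0 -0.014 -0.002 0 0 0 -1" --pt "0 -0.017 -0.002 0 0 0 -1" --pt "0 -0.02 -0.002 0 0 0 -1"

```text
time_s: 8.08
tcp_pos: [0.4869, -0.1079, 0.0233]
tcp_rot: [-180.0, -0.1, -12.8]
contact_force: [-0.5, 0.2, -0.2]
width: -0.0
```

```bash
python3 - <<'E'
from h import *
s=arm.sense();print(s['tcp_pos'],s['tcp_rot'],s['contact_force'],tdock(s['tcp_pos']))
p=arm.camera_params('wrist');snap('wrist','w9.png');np.save('w9.npy',p,allow_pickle=True)
E
```

```text
[ 0.48690953 -0.10787792  0.02331922] [-1.79990092e+02 -6.70479709e-02 -1.28127270e+01] [-0.4593096   0.23059409 -0.17304216] [-0.10087097 -0.07181091]
```

View pics/w9.png

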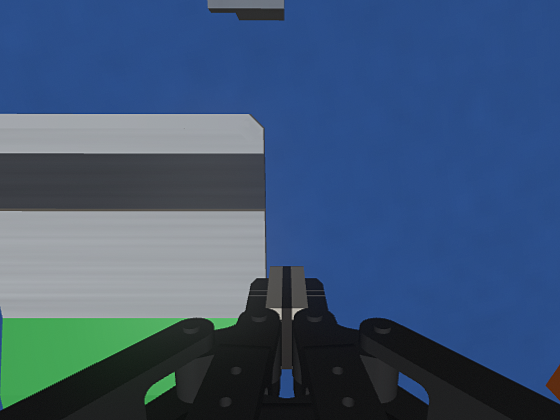

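```bash
python3 - <<'E'
from h import *
p=np.load('w9.npy',allow_pickle=True).item()
x,a,r=fit(p,[(.06,-.05,.008),(.055,-.055,.008),(.046,-.055,.008),(.024,-.055,.008)],[(249,114),(264.5,128),(265,153),(266,210)],(.51,-.04,-.2));print(x,a,r);indock(x,a)
for q in [(208,9),(284,9)]:print('rail',tdock(ray(p,q,.016)))
for q in [(269,267),(303,267)]:print('tip',tdock(ray(p,q,.006)))
E
```

```text
[ 0.50865043 -0.04940196] -12.037928978575417 [[ 0.5 -0.6]
 [-0.5 -0.3]
 [-0.3 -0.1]
 [ 0.3  1.1]]
edge in dock [-0.03252169 -0.00929263] rel 0.6620710214245822
rail [-0.00040158 -0.04787916]
rail [-0.00042505 -0.07169646]
tip [-0.09175271 -0.06532564]
tip [-0.09177167 -0.07907592]
```

send_rows --pt "0 -0.002 0.0025 0 0 0 -1" --pt "0 -0.005 0.0025 0 0 0 -1" --pt "0 -0.008 0.0025 0 0 0 -1" --pt "0 -0.01 0.0025 0 0 0 -1" --pt "0 -0.01 0.0025 0 0 0 -1"

```text
time_s: 8.55
tcp_pos: [0.4886, -0.0981, 0.02]
tcp_rot: [-180.0, 0.0, -12.8]
contact_force: [-1.2, -0.1, 0.7]
width: -0.0002
```

```bash
python3 - <<'E'
from h import *
s=arm.sense();print(s['tcp_pos'],s['tcp_rot'],s['contact_force'],tdock(s['tcp_pos']))
p=arm.camera_params('wrist');snap('wrist','w10.png');np.save('w10.npy',p,allow_pickle=True)
E
```

```text
[ 0.48864806 -0.09814835  0.02003605] [-1.79988581e+02  1.15911734e-02 -1.28130529e+01] [-1.16670373 -0.13777057  0.72984089] [-0.10131398 -0.06193716]
```

View pics/w10.png

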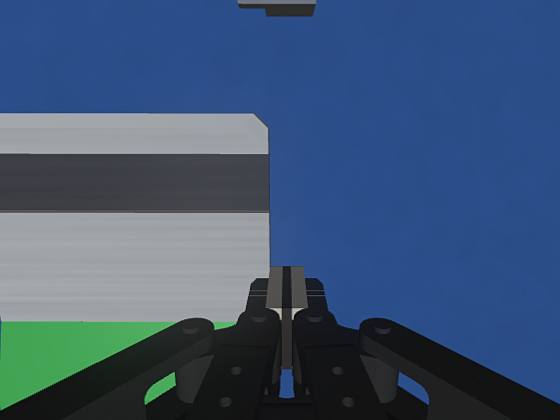

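```bash
python3 - <<'E'
from h import *
p=np.load('w10.npy',allow_pickle=True).item()
x,a,r=fit(p,[(.06,-.05,.008),(.055,-.055,.008),(.046,-.055,.008),(.024,-.055,.008)],[(254,113.5),(269,128),(269.5,153.5),(270,212)],(.51,-.04,-.2));print(x,a,r);indock(x,a)
# near top edge slope of groove line
for q in [(238,4.5),(316,4.5)]:print('rail',tdock(ray(p,q,.016)))
a1=ray(p,(5,212.3),.008);a2=ray(p,(265,212),.008);print('groove yaw',np.degrees(np.arctan2(a1[0]-a2[0],-(a1[1]-a2[1]))))
E
```

```text
[ 0.510659   -0.04121491] -12.532549769088046 [[ 0.2 -0.6]
 [-0.2 -0.3]
 [-0.2  0. ]
 [ 0.2  1. ]]
edge in dock [-0.0323584  -0.00138225] rel 0.1674502309119532
rail [-0.00041851 -0.04786882]
rail [-0.00044322 -0.07161245]
groove yaw 167.2915136898036
```

send_rows --pt "0 -0.001 0 0 0 0 -1" --pt "0 -0.002 0 0 0 0 -1" --pt "0 -0.002 0 0 0 0 -1"

```text
time_s: 8.85
tcp_pos: [0.489, -0.0967, 0.0201]
tcp_rot: [-180.0, 0.0, -12.8]
contact_force: [-1.2, 1.5, -0.2]
width: 0.0003
```

```bash
python3 - <<'E'
from h import *
s=arm.sense();print(s['tcp_pos'],s['tcp_rot'],s['contact_force'],tdock(s['tcp_pos']))
p=arm.camera_params('wrist');im=snap('wrist','w11.png');np.save('w11.npy',p,allow_pickle=True)
cv2.imwrite('pics/w11c.png',cv2.resize(im[0:230,150:350,::-1],None,fx=2.6,fy=2.6,interpolation=cv2.INTER_CUBIC))
E
```

```text
[ 0.48903023 -0.09667188  0.02008803] [-1.79999038e+02  4.65270366e-03 -1.28441498e+01] [-1.16332479  1.45918353 -0.15742202] [-0.10126576 -0.06041279]
```

View pics/w11c.png

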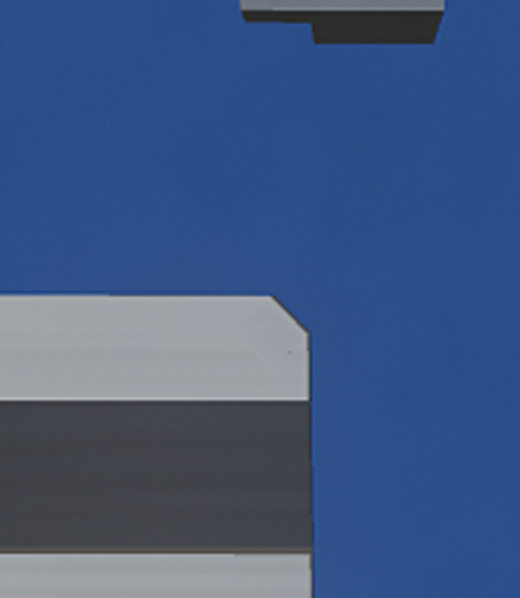

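send_rows --pt "0 0.012 0 0 0 0 -1" --pt "0 0.02 -0.02 0 0 0 -1" --pt "-0.01 0.02 -0.06 0 0 0 0.6" --pt "-0.045 0.01 -0.07 0 0 0 0.6" --pt "-0.07 -0.02 -0.07 0 0 0 0.6"

```text
time_s: 9.32
tcp_pos: [0.4242, -0.0645, 0.0923]
tcp_rot: [180.0, -0.2, -13.2]
contact_force: [1.8, -0.5, -0.8]
width: 0.0356
```

```bash
python3 - <<'E'
from h import *
go([.4206,-.0193,.0155],-12.7)
E
```

```text
delta [-0.014  -0.0432  0.0767] [ 0.04 -0.19 -0.49]
```

send_rows --pt "-0.012 -0.025 0 0 0 0 0.6" --pt "-0.012 -0.038 0.005 0 0 0 0.6" --pt "-0.012 -0.038 0.025 0 0 0 0.6" --pt "-0.012 -0.038 0.05 0 0 0 0.6" --pt "-0.012 -0.038 0.055 0 0 0 0.6"

```text
time_s: 9.73
tcp_pos: [0.4211, -0.0215, 0.033]
tcp_rot: [180.0, 0.1, -12.8]
contact_force: [-0.9, 0.7, 0.2]
width: 0.068
```

```bash
python3 - <<'E'
from h import *
s=arm.sense();print(tdock(s['tcp_pos']),s['tcp_rot'],s['width']);go([.4206,-.0193,.0155],-12.7)
E
```

```text
[-0.18408952 -0.00206948] [ 1.79971421e+02  1.31997941e-01 -1.27809722e+01] 0.06796319515415952
delta [-0.0009 -0.0021  0.0175] [ 0.03  0.13 -0.08]
```

send_rows --pt "0 -0.002 0.01 0 0 0 0.6" --pt "0 -0.002 0.017 0 0 0 0.6" --pt "0.005 -0.002 0.017 0 0 0 0.6" --pt "0.01 -0.002 0.017 0 0 0 0.6" --pt "0.015 -0.002 0.017 0 0 0 0.6"

```text
time_s: 10.15
tcp_pos: [0.4381, -0.0236, 0.0187]
tcp_rot: [-180.0, -0.1, -12.9]
contact_force: [-0.1, 0.6, 0.1]
width: 0.0684
```

send_rows --pt "0.005 0 0 0 0 0 0.6" --pt "0.01 0 0 0 0 0 0.6" --pt "0.015 0 0 0 0 0 0.6" --pt "0.02 0 0 0 0 0 0.6" --pt "0.025 0 0 0 0 0 0.6"

```text
time_s: 10.57
tcp_pos: [0.4619, -0.029, 0.0182]
tcp_rot: [-180.0, 0.0, -12.8]
contact_force: [-2.6, 1.0, 0.6]
width: 0.0683
```

```bash
python3 - <<'E'
from h import *
s=arm.sense();print(s['tcp_pos'],s['contact_force'],tdock(s['tcp_pos']))
p=arm.camera_params('wrist');snap('wrist','w12.png');np.save('w12.npy',p,allow_pickle=True)
snap('top','t12.png')
im=cv2.imread('pics/t12.png')[130:280,240:380]
cv2.imwrite('pics/t12c.png',cv2.resize(im,None,fx=4,fy=4,interpolation=cv2.INTER_CUBIC))
E
```

```text
[ 0.4618604  -0.02903571  0.01819636] [-2.59745968  0.96189439  0.55770178] [-0.14264042 -0.00040456]
```

View pics/w12.png

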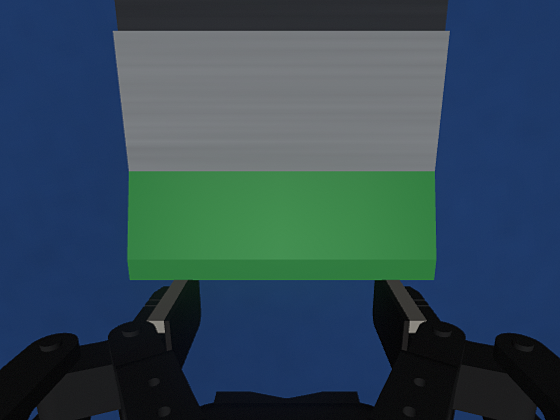

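View pics/t12c.png

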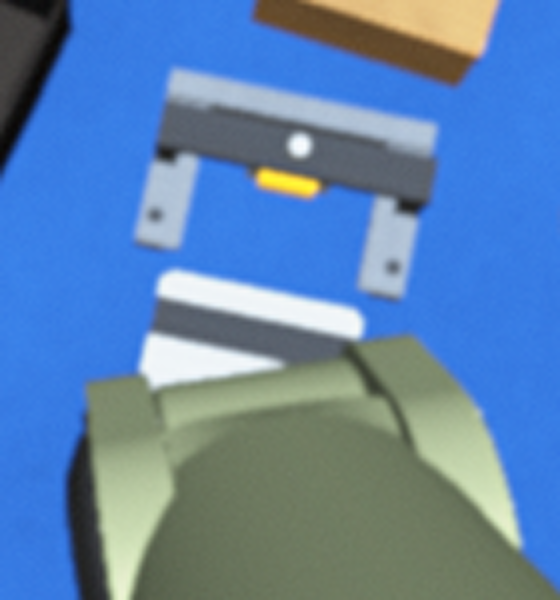

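send_rows --pt "0.004 0 0.001 0 0 0 0.6" --pt "0.008 0 0.001 0 0 0 0.6" --pt "0.012 0 0.001 0 0 0 0.6" --pt "0.015 0 0.001 0 0 0 0.6" --pt "0.018 0 0.001 0 0 0 0.6"

```text
time_s: 11.08
tcp_pos: [0.4793, -0.033, 0.0171]
tcp_rot: [-180.0, -0.0, -12.8]
contact_force: [-0.9, 0.3, -1.3]
width: 0.0684
```

```bash
python3 - <<'E'
from h import *
s=arm.sense();print(s['tcp_pos'],s['contact_force'],tdock(s['tcp_pos']))
p=arm.camera_params('wrist');snap('wrist','w13.png');np.save('w13.npy',p,allow_pickle=True)
snap('top','t13.png')
im=cv2.imread('pics/t13.png')[130:280,240:380]
cv2.imwrite('pics/t13c.png',cv2.resize(im,None,fx=4,fy=4,interpolation=cv2.INTER_CUBIC))
E
```

```text
[ 0.47934863 -0.03298158  0.01705643] [-0.91483307  0.30847908 -1.25430609] [-0.12471257 -0.00040917]
```

View pics/t13c.png

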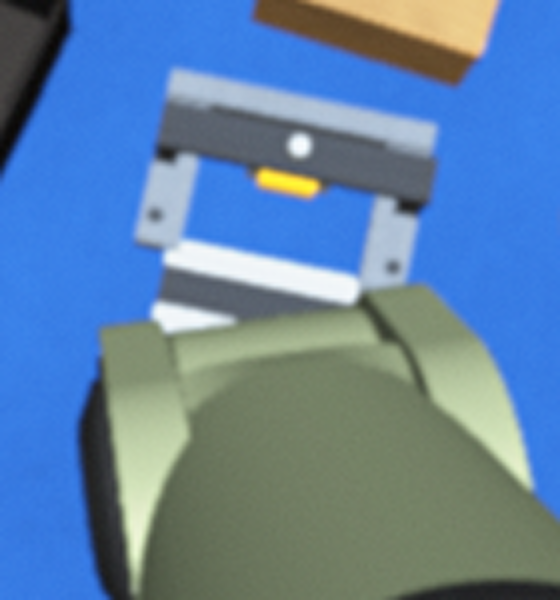

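View pics/w13.png

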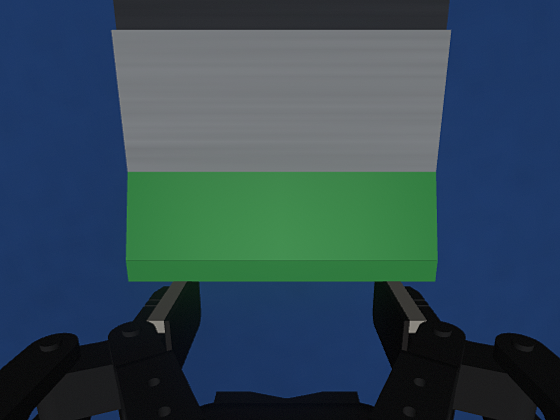

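send_rows --pt "0.003 0 0 0 0 0 0.6" --pt "0.006 0 0 0 0 0 0.6" --pt "0.009 0 0 0 0 0 0.6" --pt "0.012 0 0 0 0 0 0.6" --pt "0.015 0 0 0 0 0 0.6"

```text
time_s: 11.6
tcp_pos: [0.4939, -0.0363, 0.0171]
tcp_rot: [-180.0, 0.0, -12.8]
contact_force: [-1.5, 0.8, -0.0]
width: 0.0683
```

send_rows --pt "0.003 0 0 0 0 0 0.6" --pt "0.006 0 0 0 0 0 0.6" --pt "0.009 0 0 0 0 0 0.6" --pt "0.012 0 0 0 0 0 0.6" --pt "0.014 0 0 0 0 0 0.6"

```text
time_s: 12.02
tcp_pos: [0.5077, -0.0395, 0.0171]
tcp_rot: [-180.0, -0.0, -12.8]
contact_force: [-1.3, 0.5, -0.4]
width: 0.0683
```

send_rows --pt "0 0 0 0 0 0 0.6"

```text
time_s: 12.1
tcp_pos: [0.5078, -0.0394, 0.0171]
tcp_rot: [-180.0, -0.0, -12.8]
contact_force: [0.1, -0.6, -0.0]
width: 0.0686
```

```bash
python3 - <<'E'
from h import *
s=arm.sense();print(s['tcp_pos'],s['contact_force'],tdock(s['tcp_pos']))
p=arm.camera_params('wrist');snap('wrist','w14.png');np.save('w14.npy',p,allow_pickle=True)
snap('top','t14.png')
im=cv2.imread('pics/t14.png')[130:280,240:380]
cv2.imwrite('pics/t14c.png',cv2.resize(im,None,fx=4,fy=4,interpolation=cv2.INTER_CUBIC))
E
```

```text
[ 0.50782902 -0.03943244  0.01712441] [ 0.09333513 -0.5912506  -0.03820347] [-0.09551076 -0.00044091]
```

View pics/t14c.png

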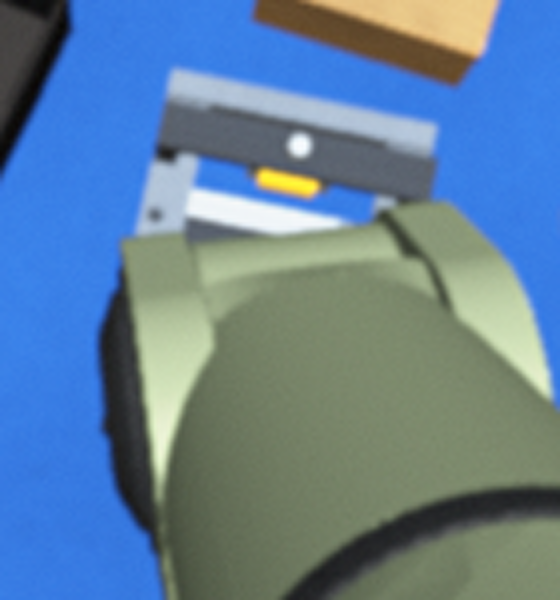

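View pics/w14.png

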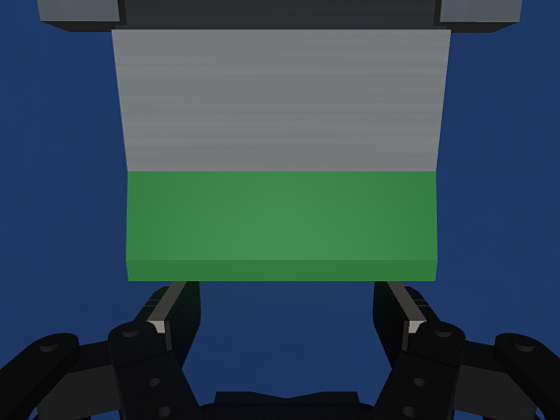

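send_rows --pt "0.002 0 0 0 0 0 0.6" --pt "0.004 0 0 0 0 0 0.6" --pt "0.006 0 0 0 0 0 0.6" --pt "0.008 0 0 0 0 0 0.6" --pt "0.01 0 0 0 0 0 0.6"

```text
time_s: 12.62
tcp_pos: [0.5171, -0.0416, 0.0171]
tcp_rot: [-180.0, 0.0, -12.8]
contact_force: [-2.0, 0.4, 1.6]
width: 0.0686
```

send_rows --pt "0.002 0 0 0 0 0 0.6" --pt "0.004 0 0 0 0 0 0.6"

```text
time_s: 12.78
tcp_pos: [0.5206, -0.0425, 0.017]
tcp_rot: [180.0, 0.1, -12.8]
contact_force: [-5.9, 0.6, 4.6]
width: 0.0684
```

send_rows --pt "0.002 0 0 0 0 0 0.6" --pt "0.004 0 0 0 0 0 0.6"

```text
time_s: 12.95
tcp_pos: [0.5244, -0.0433, 0.017]
tcp_rot: [180.0, 0.1, -12.8]
contact_force: [-4.3, 1.4, 3.0]
width: 0.0679
```

```bash
python3 - <<'E'
from h import *
s=arm.sense();print(s['tcp_pos'],s['contact_force'],tdock(s['tcp_pos']))
p=arm.camera_params('wrist');snap('wrist','w15.png');np.save('w15.npy',p,allow_pickle=True)
snap('top','t15.png')
im=cv2.imread('pics/t15.png')[130:280,240:380]
cv2.imwrite('pics/t15c.png',cv2.resize(im,None,fx=4,fy=4,interpolation=cv2.INTER_CUBIC))
E
```

```text
[ 0.52442794 -0.04332597  0.01701864] [-4.32218869  1.43619926  3.04191848] [-0.07846197 -0.00058997]
```

View pics/t15c.png

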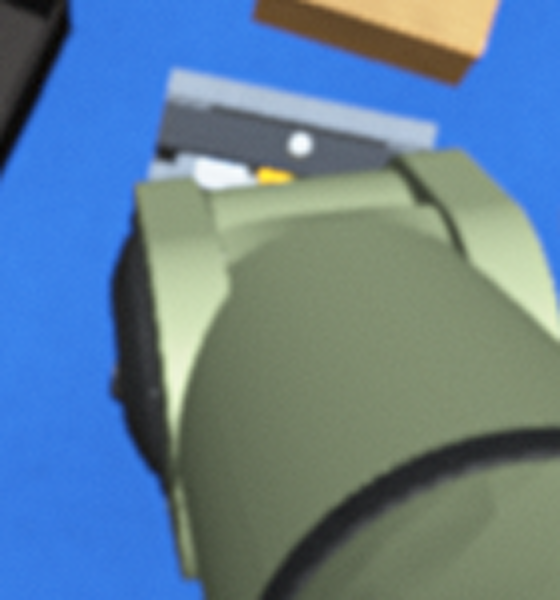

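View pics/w15.png

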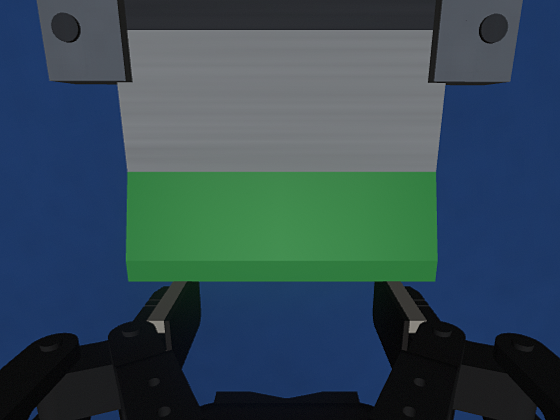

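send_rows --pt "0.002 0 0 0 0 0 0.6" --pt "0.004 0 0 0 0 0 0.6" --pt "0.006 0 0 0 0 0 0.6" --pt "0.008 0 0 0 0 0 0.6" --pt "0.01 0 0 0 0 0 0.6"

```text
time_s: 13.47
tcp_pos: [0.5348, -0.0456, 0.017]
tcp_rot: [-180.0, -0.0, -12.8]
contact_force: [-3.4, 0.3, -0.7]
width: 0.0684
```

send_rows --pt "0.002 0 0 0 0 0 0.6" --pt "0.004 0 0 0 0 0 0.6" --pt "0.006 0 0 0 0 0 0.6" --pt "0.008 0 0 0 0 0 0.6"

```text
time_s: 13.8
tcp_pos: [0.5426, -0.0474, 0.0171]
tcp_rot: [-180.0, -0.0, -12.8]
contact_force: [-2.0, 0.9, -0.8]
width: 0.0681
```

```bash
python3 - <<'E'
from h import *
s=arm.sense();print(s['tcp_pos'],s['contact_force'],tdock(s['tcp_pos']))
p=arm.camera_params('wrist');snap('wrist','w16.png');np.save('w16.npy',p,allow_pickle=True)
snap('top','t16.png')
im=cv2.imread('pics/t16.png')[130:280,240:380]
cv2.imwrite('pics/t16c.png',cv2.resize(im,None,fx=4,fy=4,interpolation=cv2.INTER_CUBIC))
E
```

```text
[ 0.54259214 -0.04743288  0.01707536] [-2.0247374   0.8816811  -0.75520187] [-0.05983927 -0.00060307]
```

View pics/t16c.png

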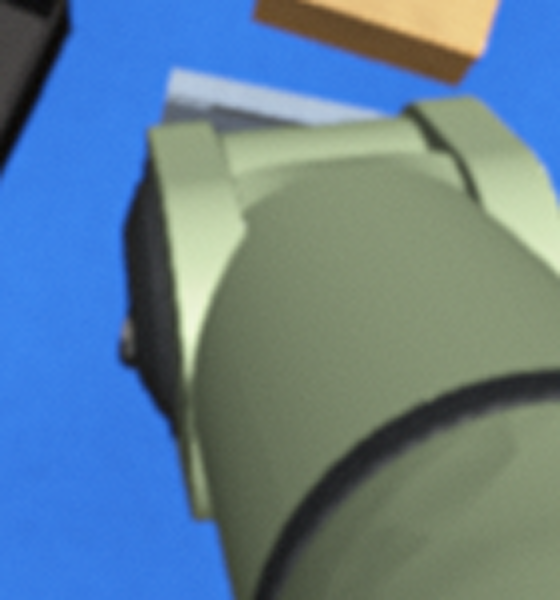

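View pics/w16.png

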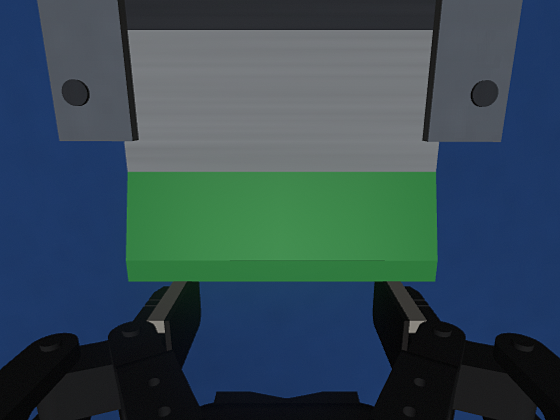

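send_rows --pt "0.0015 0 0 0 0 0 0.6" --pt "0.003 0 0 0 0 0 0.6" --pt "0.0045 0 0 0 0 0 0.6"

```text
time_s: 14.15
tcp_pos: [0.5468, -0.0483, 0.0172]
tcp_rot: [-180.0, 0.0, -12.8]
contact_force: [-1.2, 0.9, 1.4]
width: 0.0683
```

send_rows --pt "0.001 0 0 0 0 0 0.6" --pt "0.002 0 0 0 0 0 0.6"

```text
time_s: 14.32
tcp_pos: [0.5489, -0.0488, 0.0171]
tcp_rot: [-180.0, -0.0, -12.8]
contact_force: [-2.7, -0.6, 1.7]
width: 0.0683
```

send_rows --pt "0.001 0 0 0 0 0 0.6"

```text
time_s: 14.4
tcp_pos: [0.5498, -0.049, 0.0171]
tcp_rot: [-180.0, -0.0, -12.8]
contact_force: [-3.2, 1.0, 1.9]
width: 0.0683
```

send_rows --pt "0.001 0 0 0 0 0 0.6"

```text
time_s: 14.48
tcp_pos: [0.5507, -0.0492, 0.0171]
tcp_rot: [-180.0, 0.0, -12.8]
contact_force: [-3.5, 0.7, 1.6]
width: 0.0685
```

send_rows --pt "0.0005 0 0 0 0 0 0.6"

```text
time_s: 14.57
tcp_pos: [0.5513, -0.0493, 0.0171]
tcp_rot: [-180.0, -0.0, -12.8]
contact_force: [-2.4, 0.6, 1.2]
width: 0.0686
```

send_rows --pt "0.0005 0 0 0 0 0 0.6"

```text
time_s: 14.65
tcp_pos: [0.5517, -0.0495, 0.0171]
tcp_rot: [180.0, 0.0, -12.8]
contact_force: [-3.4, 0.5, 3.0]
width: 0.0682
```

send_rows --pt "0.0005 0 0 0 0 0 0.6"

```text
time_s: 14.73
tcp_pos: [0.5521, -0.0496, 0.0171]
tcp_rot: [-180.0, 0.0, -12.8]
contact_force: [-2.6, -0.6, 1.6]
width: 0.0681
```

send_rows --pt "0.0005 0 0 0 0 0 0.6"

```text
time_s: 14.82
tcp_pos: [0.5525, -0.0497, 0.0171]
tcp_rot: [180.0, 0.0, -12.8]
contact_force: [-5.6, 1.8, 4.3]
width: 0.0683
```

```bash
python3 - <<'E'
from h import *
s=arm.sense();print(s['tcp_pos'],s['contact_force'],tdock(s['tcp_pos']))
p=arm.camera_params('wrist');snap('wrist','w17.png');np.save('w17.npy',p,allow_pickle=True)
snap('top','t17.png')
im=cv2.imread('pics/t17.png')[130:280,240:380]
cv2.imwrite('pics/t17c.png',cv2.resize(im,None,fx=4,fy=4,interpolation=cv2.INTER_CUBIC))
E
```

```text
[ 0.55247409 -0.04966191  0.0170722 ] [-5.64534651  1.8203228   4.2746927 ] [-0.04970904 -0.00060506]
```

View pics/w17.png

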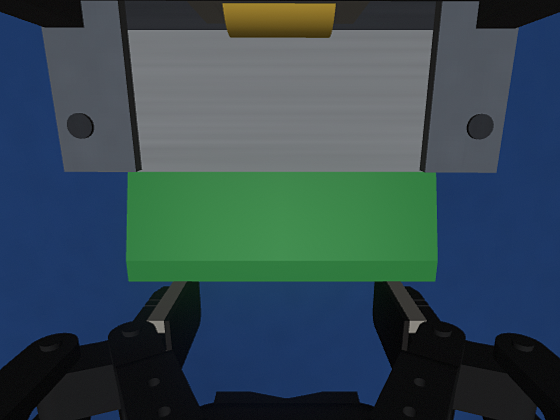

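View pics/t17c.png

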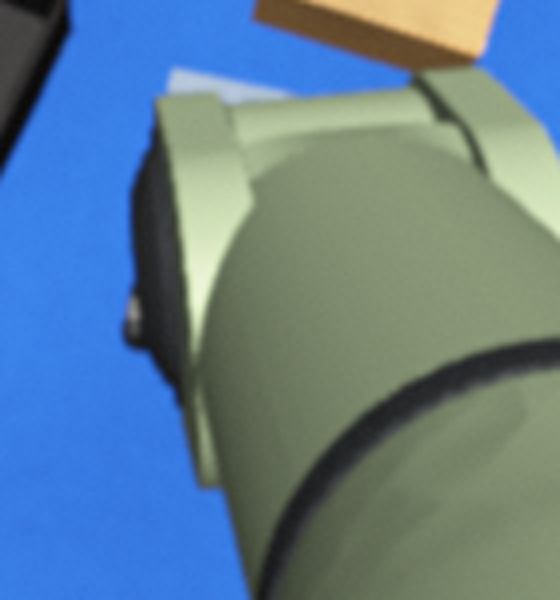

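send_rows --pt "0.0005 0 0 0 0 0 0.6"

```text
time_s: 15.0
tcp_pos: [0.5525, -0.0497, 0.017]
tcp_rot: [180.0, 0.1, -12.8]
contact_force: [-9.1, 2.6, 6.3]
width: 0.0683
```

send_rows --pt "0.0005 0 0 0 0 0 0.6"

```text
time_s: 15.08
tcp_pos: [0.5526, -0.0497, 0.017]
tcp_rot: [180.0, 0.1, -12.8]
contact_force: [-10.7, 3.2, 7.4]
width: 0.0685
```

send_rows --pt "0.0002 0 0 0 0 0 0.6" --pt "0.0002 0 0 0 0 0 0.6"

```text
time_s: 15.25
tcp_pos: [0.5525, -0.0497, 0.0169]
tcp_rot: [180.0, 0.1, -12.8]
contact_force: [-10.3, 2.6, 6.5]
width: 0.0683
```

```bash
python3 - <<'E'
from h import *
s=arm.sense();print(s['contact_force'],tdock(s['tcp_pos']))
p=arm.camera_params('wrist');snap('wrist','w18.png')
def rows(f):
    im=cv2.imread(f)[:,95].astype(int).sum(1); return np.where(np.abs(np.diff(im))>25)[0]
print(rows('pics/w17.png'),rows('pics/w18.png'))
E
```

```text
[-10.30309005   2.56074682   6.45579431] [-0.0496308  -0.00062717]
[  0 171 341 342 367 414] [  0 171 341 342 367 414]
```

send_rows --pt "-0.003 0 0 0 0 0 0.6" --pt "-0.012 0 0 0 0 0 0.6" --pt "-0.03 0 -0.01 0 0 0 0.6" --pt "-0.05 0 -0.04 0 0 0 0.6" --pt "-0.08 0 -0.07 0 0 0 0.6"

```text
time_s: 15.72
tcp_pos: [0.4757, -0.0323, 0.0865]
tcp_rot: [180.0, 0.0, -12.9]
contact_force: [0.6, 0.0, 1.3]
width: 0.0683
```

send_rows --pt "0 0.04 -0.04 0 0 0 0.6" --pt "0 0.08 -0.07 0 0 0 0.6" --pt "0 0.12 -0.1 0 0 0 0.6" --pt "0 0.15 -0.1 0 0 0 0.6" --pt "0 0.15 -0.1 0 0 0 0.6"

```text
time_s: 16.13
tcp_pos: [0.4419, -0.1832, 0.189]
tcp_rot: [179.9, -0.2, -13.1]
contact_force: [-0.5, -0.3, -0.8]
width: 0.0682
```

```bash
python3 - <<'E'
from h import *
snap('top','t19.png');a=cv2.imread('pics/t19.png')
im=a[100:310,220:450];cv2.imwrite('pics/t19c.png',cv2.resize(im,None,fx=2.6,fy=2.6,interpolation=cv2.INTER_CUBIC))
snap('scene','s19.png');b=cv2.imread('pics/s19.png')
cv2.imwrite('pics/s19c.png',cv2.resize(b[160:310,130:350],None,fx=3.5,fy=3.5,interpolation=cv2.INTER_CUBIC))
# dock shift: template of bridge's far beam, top and scene
for f0,img,box in (('pics/top0.png',a,(145,170,276,350)),('pics/scene0.png',b,(232,250,206,274))):
    o=cv2.imread(f0)
    y0,y1,x0,x1=box
    r=cv2.matchTemplate(cv2.resize(img[y0-6:y1+6,x0-6:x1+6],None,fx=5,fy=5,interpolation=cv2.INTER_CUBIC),cv2.resize(o[y0:y1,x0:x1],None,fx=5,fy=5,interpolation=cv2.INTER_CUBIC),cv2.TM_CCOEFF_NORMED)
    m=cv2.minMaxLoc(r);print('shift px',(np.array(m[3])-30)/5,m[1])
E
```

```text
shift px [0. 0.] 0.9973935484886169
shift px [0. 0.] 0.7314799427986145
```

View pics/t19c.png

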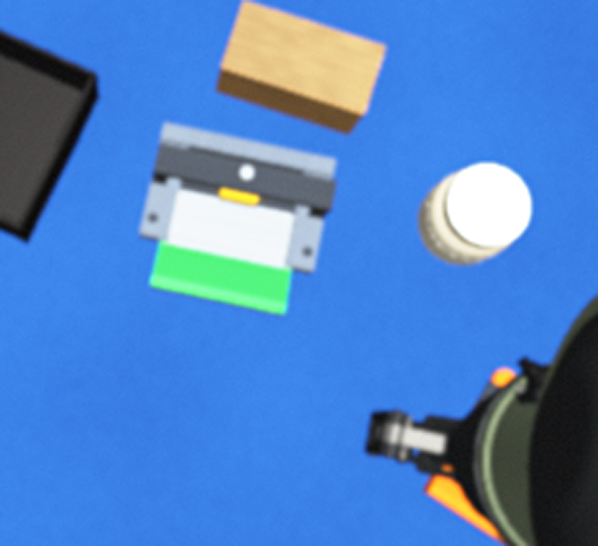

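View pics/s19c.png

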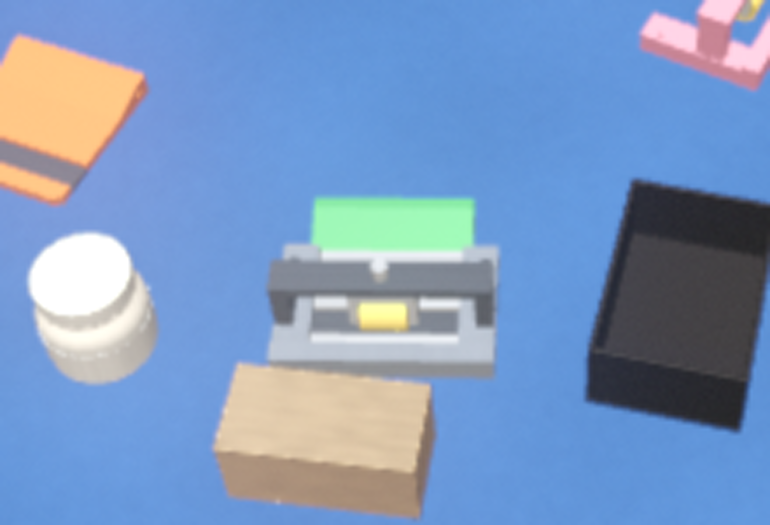

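```bash
python3 - <<'E'
from h import *
p=arm.camera_params('top');c=lambda u,v:(220+u/2.6,100+v/2.6)
x,a,r=fit(p,[(-.06,.055,.018),(-.06,-.055,.018),(-.022,.055,.008),(-.022,-.055,.008)],[c(149,287),c(285,314),c(160,242),c(292,269)]);indock(x,a,np.array([.6009,-.0595]),-12.6);print(r.ravel())
s=arm.sense();print(np.abs(s['qvel']).max(),s['contact_force'])
E
```

```text
edge in dock [0.08086746 0.00011292] rel 0.3796305861860301
[ 0.7 -0.4 -0.2 -0.2 -0.1  0.4 -0.4  0.3]
3.444148970890278 [ 0.33080563  1.27296101 -0.35218271]
```

send_rows --pt "0 0 0 0 0 0 0.6" --pt "0 0 0 0 0 0 0.6"

```text
time_s: 16.4
tcp_pos: [0.4429, -0.1776, 0.1862]
tcp_rot: [-180.0, 0.0, -12.8]
contact_force: [-0.1, 0.0, -0.1]
width: 0.0684
```

```bash
python3 - <<'E'
from h import *
print(arm.job_done())
E
```

```text
the job is handed in; nothing more can be done
None
```

The steel scraper with the green handle is home in the grey dock, and I handed the job in at about 16.4 s; no verdict came back.

**What I did:** I turned and centred the scraper with two pushes on its side and one on its back. Two-finger pushes on its back then slid it into the slot and past the roller. I held it against the end stop at about 10 to 11 N and backed the arm clear.

**Last checks:**
- **Scraper:** its edge measures about 81 mm past the mouth (±2 mm), 0.1 mm off the centre line and 0.4° off the slot direction. In the scene view the roller sits down in the groove.
- **Dock:** it shows no shift. The top-view match gave 0.0 px with a score of 0.997. The scene-view match also gave 0.0 px, but its score was only 0.73 because the scraper now fills that part of the picture.
- **Bystanders:** the jar, tote and carton look unmoved by eye; I did not measure them.
- **Robot:** clear of everything, with about zero force.

**What disagreed:** after the first side push, the top and wrist views differed by about 1.5 mm and 2°. The back push then left the scraper about 9 mm off the centre line, which I corrected with the second side push.

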